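# Pack out a sprung fixture until it is snug

## Robot

A 6-joint arm with a two-finger parallel gripper is mounted at the origin on the work surface; the furniture and walls round the work are solid. World frame = base frame: x ahead of the robot, y to its left, z up, the work surface at z = 0. Lengths are in m, angles in degrees, forces in N, time in s.
With the tool pointing down it reaches from about 0.375 to 0.9 m from the base axis. Payload 3.1 kg.
Tool frame: the origin (TCP) lies on the centre line of the jaws, within the pads' length; the fingertips stand 25 mm ahead of it and the grasp point (between the pads) lies 6 mm ahead of it; z points along the fingers, y is the line along which they close (so a half turn about z gives the same grasp; the last joint's range is limited). The gripper opens to 87 mm and grips with 3 to 60 N. Pads are 19 mm wide; open, the fingers measure 117 mm over their backs; the gripper's body (75 mm by 190 mm) begins 51 mm behind the grasp point.
Start: joints at [-75.086, 30.224, 82.088, -0, 67.689, -10.227], TCP at [0.266, -0.566, 0.248] pointing down, gripper open.
Joint ranges: [-176.69, 176.69], [-43.24, 126.21], [12.49, 139.97], [-82, 262], [0, 151.66], [-163.58, 163.58]. Speed limits (degrees/s): [159.86, 159.86, 180, 180, 180, 180].

## Interface

Orientations are given as a 3x3 rotation matrix whose columns are the frame's x, y, z axes.
In Python, from rig import * gives the robot as it stands.
- The arm moves only by the tool step_arm, never from a script. Its argument "steps" is a list of rows, each a list of 7 numbers: the shift along the tool's x, y, z normalised to -1 to 1, where 1 is 0.3 m, then the turn, a rotation vector about the tool's x, y, z normalised to -1 to 1, where 1 is 45 degrees, then the gripper's target within -1 to 1 (shut at 1, half-way at 0, fully open at -1). A call has 1 to 8 rows; each row is the pose to reach, as a shift and turn from the pose commanded when the call began, along the tool's axes at that moment; what a row does not reach only later rows make up. A row lasts 1/12 s, in which the tool goes at most 41.7 mm and 7.16 degrees, less where a joint would pass 70% of its speed; a pose out of reach is approached as far as the arm can. A call with a number of a shift or a turn outside -1 to 1 is refused whole. A call with a gripper value outside its range is refused whole. The fingers move at their own pace and stop on an object; the grip force is fixed at half the most. Time passes only in rows, so rows that repeat a pose let the fingers close. It gives the time, the measured TCP pose, the force, the opening and the grip force at its end, in the units of the state.
- read_state(): the state, without advancing time (a new reading comes with each control period).
- capture(name): name is "scene" or "top"; returns a dict with "image" (420x560x3 uint8, red, green, blue), "vertical_fov" (degrees; the focal length in pixels is half the picture's height over the tangent of half this angle, whatever the lens; pixels are square), "cx", "cy" (the principal point, pixels), "world_from_camera" (4x4, takes a point from camera to world coordinates). Camera axes: x right, y down, z forward; pixel columns grow to the right and rows downward; lengths in m; the calibration is good to about 2 mm. A picture is of the moment at which its call begins. There is no depth.
- hand_in(): hands the job in; it is judged then, once.
The state is a dict: "time_s": time; "joint_positions": joint angles; "qvel": joint speeds; "tau": joint torques, N m; "position": TCP position; "tcp_rot": TCP orientation; "force": force on the tool from outside, world axes, zero at the start; "moment": the same for the moment, N m; "opening": opening from 0.0 (shut) to 1.0 (fully open); "grasp_force": force on a finger pad.
Only numpy, scipy, OpenCV 4.12 (cv2) and the standard library are available. Lean on these libraries where they do the work, as an engineer would, in place of code of your own. Each camera call takes 0.05 s, during which the arm holds its last target. There are 200 camera calls.

## Task

Swing the keeper bar off the clamping fixture, then stand spacer plates from the rack, one at a time, in the gap between the backing block and the sprung jaw, square to the jaw, centred across it and each pushed fully down onto the bed, until the last one has to be pushed in and the pack is held snug with the jaw pressed back. Then swing the keeper bar fully shut over the pack. Leave the plates that are not needed standing in the rack, and do not disturb the other things on the bench.

Things in the scene. Friction and masses are not known exactly. Their poses are not given: they have to be found in the camera images.
- fixture: sprung clamping fixture, fixed: dark base plate 110 (own x) x 215 (own y) x 15 thick, its top the bed; grey housing (97 tall) at the +y end, the sprung jaw in front of it, a steel backing block at the -y end. Plates stand side by side along y, their 70 mm width along x, centred at x = 0, undersides on the bed. Origin on the bench surface, 32 from the plate's centre towards -y, z up
- bed (a point): point of the bed (15 above the bench) under the relaxed jaw's face: fixture x 0, y +25, z 15 mm. The jaw is a steel slab 76 wide (x), its top 67 above the bench; its face is upright up to 43 above the bench, then slopes back by 11 mm to the top, so that a plate pushed down wedges the jaw back
- jaw (a joint): how far the sprung jaw is pressed back towards the housing (fixture +y), m: 0 relaxed, 0.016 hard stop; spring 1.4 N at 0 plus 0.35 N per mm. A loose pack leaves it at 0; the pack is snug when the last plate had to be pushed in (about 5 to 20 N) and the jaw stays pressed back by 6 to 10 mm. One plate too many cannot go in
- keeper (a joint): angle of the keeper bar, rad: 0 shut (bar over the gap, pointing along fixture -y from its pivot, 4 mm above the tabs of plates that are home); grows anticlockwise seen from above to 1.8, swinging to the side away from the robot; stiff, stays where left. From 1.2 the gap is clear
- keeper_pivot (a point): axis of the keeper bar (upright), on the housing: fixture x 0, y +100, z 105 mm
- keeper_knob (a point): black upright knob at the free end of the keeper bar, 130 from the pivot, diameter 20, 34 tall; this point is its centre, 130 above the bench (knob from 113 to 147)
- block_thin_face (a point): middle of the top edge of the gap-side (+y) face of the thin backing block: steel, 80 wide x 40 thick x 58 tall, fixed. Of the two blocks the one on the fixture's base plate (near fixture x = 0) faces the jaw; the other is parked behind the fixture, unused
- block_thick_face (a point): the same point of the thick backing block: steel, 80 wide x 58 thick x 58 tall, otherwise alike. The gap between block and relaxed jaw is about 46 mm with the thin and 28 mm with the thick block (2 mm more or less)
- rack: grey rack fixed to the bench, 90 (own x) x 156 (own y) x 21 tall, with four slots 24 wide at y = -54, -18, +18, +54 mm between ribs 12 wide and 13 high; slot floor 8 above the bench. Origin on the bench surface, z up
- spacer1_mid (a point): one of four identical upright aluminium spacer plates: plate 70 wide (own x) x 18 thick (own y) x 50 tall, its lowest 9 mm tapered to 12 thick; on its top, in the middle, a gripping tab 28 wide (x) x 8 thick (y) x 32 tall, so 82 tall in all; 0.18 kg. This point is its centre, 41 above its underside; own z points up. It starts in the rack
- spacer2_mid (a point): one of four identical upright aluminium spacer plates: plate 70 wide (own x) x 18 thick (own y) x 50 tall, its lowest 9 mm tapered to 12 thick; on its top, in the middle, a gripping tab 28 wide (x) x 8 thick (y) x 32 tall, so 82 tall in all; 0.18 kg. This point is its centre, 41 above its underside; own z points up. It starts in the rack
- spacer3_mid (a point): one of four identical upright aluminium spacer plates: plate 70 wide (own x) x 18 thick (own y) x 50 tall, its lowest 9 mm tapered to 12 thick; on its top, in the middle, a gripping tab 28 wide (x) x 8 thick (y) x 32 tall, so 82 tall in all; 0.18 kg. This point is its centre, 41 above its underside; own z points up. It starts in the rack
- spacer4_mid (a point): one of four identical upright aluminium spacer plates: plate 70 wide (own x) x 18 thick (own y) x 50 tall, its lowest 9 mm tapered to 12 thick; on its top, in the middle, a gripping tab 28 wide (x) x 8 thick (y) x 32 tall, so 82 tall in all; 0.18 kg. This point is its centre, 41 above its underside; own z points up. It starts in the rack
- caliper: bystander: digital caliper lying behind the rack, 67 x 220, 12 tall, origin under its centre
- bottle: bystander: clear bottle with a red cap, 68 across, 160 tall, standing; origin under its centre
Mind the look-alikes: they are no part of the job. What is shaped like the part that bears spacer3_mid but orange or purple is not meant.

How it is judged:
By the outcome, as a careful person would: the job done as asked, in the order asked, and still so for the second after the job is handed in, with the robot touching nothing.
It also fails if it takes over 72 s, if anything falls off the work surface, if the arm or the gripper's body presses on something with over 40 N, if the wrist force passes 120 N, or if a joint passes its speed limit or range.

## Working session

There is one attempt and no reset: what is moved stays moved. The work goes in short steps, Python scripts to look and compute and a tool call to move; the robot and the scene stay as the last step left them, time stands still between calls to the robot, and variables do not carry over. Pictures are saved under pics/ and viewed, at most 11 in all, crops included, and the job is handed in when it is done.

Besides the shell and the picture viewer there is one more tool, called after "Emit:" in YAML: its name, and indented under it one key for each argument. step_arm: Moves the arm, as the interface text tells. Scaled input: -1 to 1 covers 0.3 m each way for a shift and 45 degrees each way for a turn. Its arguments: {"type":"object","properties":{"steps":{"type":"array"}},"required":["steps"]}

```bash
mkdir -p pics; ls; cat > h.py <<'E'
from rig import *
import numpy as np, cv2
def snap(n,f):
    c=capture(n); cv2.imwrite(f'pics/{f}.png',c['image'][:,:,::-1]); np.save(f'pics/{f}.npy',dict(c),allow_pickle=True); return c
def load(f): return np.load(f'pics/{f}.npy',allow_pickle=True).item()
def foc(c): return c['image'].shape[0]/2/np.tan(np.radians(c['vertical_fov'])/2)
def at(c,u,v,z):
    T=np.array(c['world_from_camera']); f=foc(c)
    d=T[:3,:3]@np.array([(u-c['cx'])/f,(v-c['cy'])/f,1]); o=T[:3,3]
    return o+d*(z-o[2])/d[2]
def proj(c,p):
    T=np.array(c['world_from_camera']); q=T[:3,:3].T@(np.asarray(p)-T[:3,3]); f=foc(c)
    return np.array([c['cx']+f*q[0]/q[2],c['cy']+f*q[1]/q[2]])
def crop(c,f,x0,y0,x1,y1):
    s=min(800/(x1-x0),600/(y1-y0)); im=c['image'][y0:y1,x0:x1,::-1]
    cv2.imwrite(f'pics/{f}.png',cv2.resize(im,(int((x1-x0)*s),int((y1-y0)*s)),interpolation=cv2.INTER_CUBIC)); print('scale',s)
E
python3 - <<'E'
from h import *
for n in('scene','top'):
    c=snap(n,n+'0'); print(n,c['vertical_fov'],c['cx'],c['cy'],np.round(c['world_from_camera'],3).tolist())
s=read_state(); print(s['time_s'],s['position'],np.round(s['tcp_rot'],3).tolist(),s['opening'])
a,b=cv2.imread('pics/scene0.png'),cv2.imread('pics/top0.png')
E
```

```text
pics
scene 51.70635243635417 288.810369082893 206.94830464937155 [[-0.758, -0.318, 0.569, -0.145], [-0.652, 0.4, -0.645, 0.92], [-0.023, -0.86, -0.51, 0.73], [0.0, 0.0, 0.0, 1.0]]
top 51.42625176223746 286.2750817625302 210.62759753310078 [[-0.014, -0.987, 0.157, 0.389], [-1.0, 0.015, 0.007, 0.128], [-0.009, -0.157, -0.988, 1.038], [0.0, 0.0, 0.0, 1.0]]
0.1 [ 0.26538773 -0.56516575  0.2466682 ] [[0.905, 0.425, -0.001], [0.425, -0.905, 0.002], [0.0, -0.002, -1.0]] 0.9965252420980193
```

View pics/top0.png

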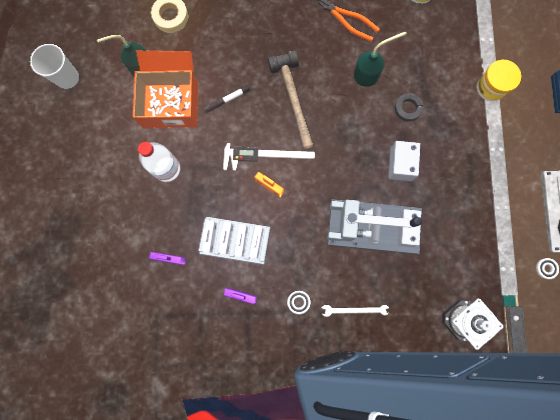

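View pics/scene0.png

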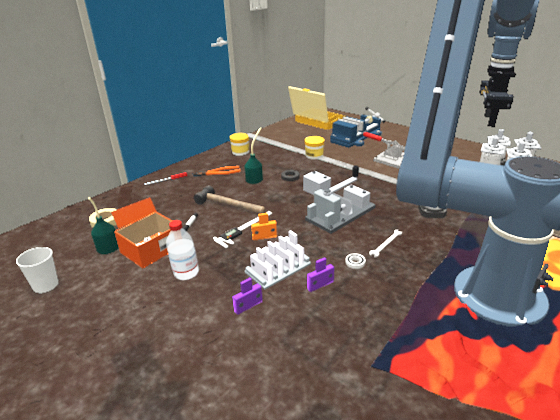

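The top view shows the fixture at about (375,225), with the housing on the left, the knob at (416,220) and the parked block at (405,160). The rack with four plates is at (235,240). In the scene view the fixture is at (340,205) and the rack at (278,258). I'll enlarge both.

```bash
python3 - <<'E'
from h import *
c=load('top0'); crop(c,'fx',320,190,430,262); crop(c,'rk',190,205,280,272)
E
```

```text
scale 7.2727272727272725
scale 8.88888888888889
```

View pics/fx.png

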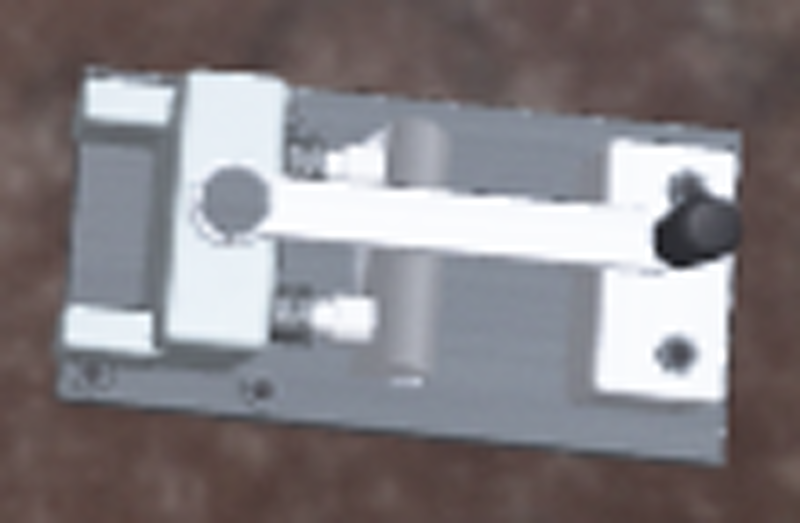

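View pics/rk.png

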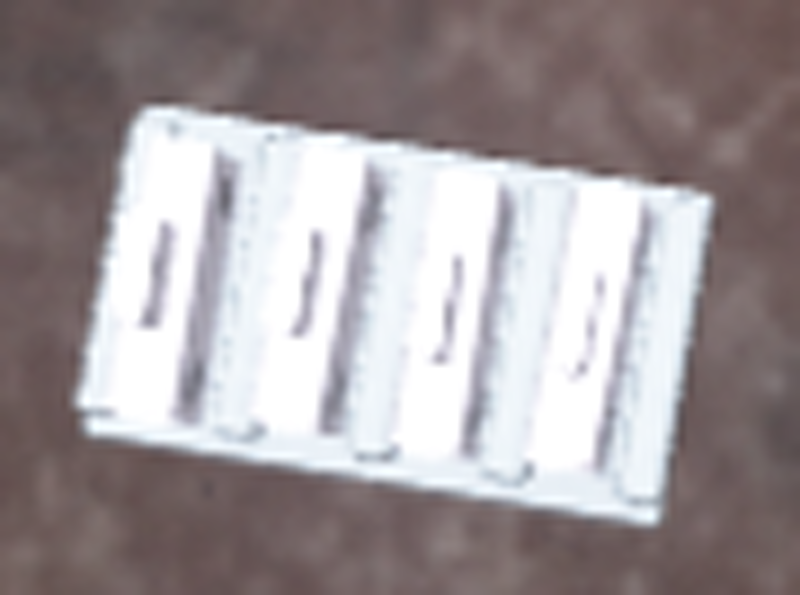

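```bash
cat > fit.py <<'E'
from h import *
from scipy.optimize import least_squares
c=load('top0')
def fit(name,px,loc,x0):
    def res(p):
        R=np.array([[np.cos(p[2]),-np.sin(p[2]),0],[np.sin(p[2]),np.cos(p[2]),0],[0,0,1]])
        return np.concatenate([proj(c,R@np.array(l)+[p[0],p[1],0])-q for l,q in zip(loc,px)])
    r=least_squares(res,x0,x_scale=[.01,.01,.1]); print(name,np.round(r.x[:2],4),'yaw',round(np.degrees(r.x[2]),2),'res',np.round(r.fun,1)); return r.x
F=lambda l:[(320+a/7.2727,190+b/7.2727) for a,b in l]
G=lambda l:[(190+a/8.8889,205+b/8.8889) for a,b in l]
f=at(c,375,225,0.015); 
fx=fit('fix',F([(85,66),(741,131),(724,463),(57,400)]),[(.055,.1395,.015),(.055,-.0755,.015),(-.055,-.0755,.015),(-.055,.1395,.015)],[f[0],f[1],0])
r=at(c,235,240,0)
rk=fit('rack',G([(138,105),(713,195),(655,500),(80,405)]),[(.045,.078,.021),(.045,-.078,.021),(-.045,-.078,.021),(-.045,.078,.021)],[r[0],r[1],0])
for i,l in enumerate([[(155,140),(215,140),(180,425),(115,415)],[(305,150),(367,155),(323,432),(262,430)],[(440,172),(500,175),(463,458),(402,450)],[(580,180),(642,182),(600,470),(535,463)]]):
    q=rk[:2]
    fit(f'p{i}',G(l),[(.035,.009,.058),(.035,-.009,.058),(-.035,-.009,.058),(-.035,.009,.058)],[q[0],q[1]+.054-.036*i,rk[2]])
R=np.array([[np.cos(rk[2]),-np.sin(rk[2])],[np.sin(rk[2]),np.cos(rk[2])]])
for y in(.054,.018,-.018,-.054): print('slot',np.round(rk[:2]+R@[0,y],4))
R=np.array([[np.cos(fx[2]),-np.sin(fx[2]),0],[np.sin(fx[2]),np.cos(fx[2]),0],[0,0,1]])
W=lambda *p: R@np.array(p)+[fx[0],fx[1],0]
print('knob',np.round(W(0,-.03,.147),4),'knob px top obs',(320+715/7.27,190+222/7.27),proj(c,W(0,-.03,.147)),'pivot',np.round(W(0,.1,.105),4))
for n,y in(('thin',-.021),('thick',-.003)):
    for s in(-.04,.04): print(n,(proj(c,W(s,y,.073))-[320,190])*7.2727,(proj(c,W(s,y,.058))-[320,190])*7.2727)
E
python3 fit.py
```

```text
fix [ 0.5073 -0.1058] yaw -6.43 res [-0.1 -0.   0.2 -0.3  0.1  0.3 -0.2 -0. ]
rack [0.4856 0.2567] yaw -10.08 res [-0.  -2.2  0.4 -1.8  0.4  2.  -0.8  1.8]
p0 [0.4881 0.3104] yaw -6.79 res [-0.6 -0.   0.5  0.8  0.4 -0.5 -0.3 -0.2]
p1 [0.4845 0.2728] yaw -8.22 res [-0.5  0.1  0.3  0.5  0.6  0.1 -0.4 -0.7]
p2 [0.4785 0.238 ] yaw -7.42 res [-0.6  0.1  0.5  0.7  0.6 -0.4 -0.5 -0.4]
p3 [0.4754 0.203 ] yaw -8.65 res [-0.6  0.3  0.3  1.1  0.5 -0.5 -0.2 -0.8]
slot [0.495  0.3099]
slot [0.4887 0.2744]
slot [0.4824 0.239 ]
slot [0.4761 0.2036]
knob [ 0.5039 -0.1356  0.147 ] knob px top obs (418.3493810178817, 220.53645116918844) [417.66587122 221.33259663] pivot [ 0.5185 -0.0064  0.105 ]
thin [603.47680415 387.36751512] [591.06210897 391.40744903]
thin [618.27363051 128.62769227] [605.79332028 136.48805711]
thick [544.11732725 381.58241566] [532.60719883 385.70814637]
thick [559.66323505 123.03290133] [548.06497382 130.97344423]
```

```bash
cat > plan.py <<'E'
# usage: plan(start(x,y,z,th), [ (x,y,z,th,g,n,interp) ...]) one call per target; prints row numbers
import numpy as np
fx0=np.array([.5073,-.1058]); fy_=np.radians(-6.43)
FX=np.array([np.cos(fy_),np.sin(fy_)]); FY=np.array([-FX[1],FX[0]]); TH=83.57
def W(x,y): return fx0+x*FX+y*FY
def plan(s,ts):
    s=np.array(s,float)
    for x,y,z,th,g,n,it in ts:
        a=np.radians(s[3]); d=np.array([x,y,z])-s[:3]
        v=np.array([d[0]*np.cos(a)+d[1]*np.sin(a),d[0]*np.sin(a)-d[1]*np.cos(a),-d[2]])/.3
        w=-(th-s[3])/45
        print('ok' if max(abs(v).max(),abs(w))<=1 else 'TOO BIG',np.round(v,4),'turn',round(w,4),'g',g,'n',n,'dist',round(np.linalg.norm(d),4))
        if it: print('   interp', [np.round(v*k/n,4).tolist()+[0,0,round(w*k/n,4),g] for k in range(1,n+1)])
        s=np.array([x,y,z,th])
def kn(a): return np.array([.5185,-.0064])+.13*(np.sin(a)*FX-np.cos(a)*FY)
E
python3 - <<'E'
from plan import *
k=kn(0); print(k, kn(1.6))
plan((.266,-.566,.248,25.14),[(.385,-.351,.22,54.4,.2,8,0),(k[0],k[1],.2,TH,.2,8,0),(k[0],k[1],.144,TH,.2,4,0),(k[0],k[1],.144,TH,1,6,0)])
E
```

```text
[ 0.5039414  -0.13558222] [ 0.64805225 -0.01718034]
ok [ 0.6636 -0.4803  0.0933] turn -0.6502 g 0.2 n 8 dist 0.2473
ok [ 0.8146 -0.0956  0.0667] turn -0.6482 g 0.2 n 8 dist 0.2469
ok [0.     0.     0.1867] turn -0.0 g 0.2 n 4 dist 0.056
ok [ 0.  0. -0.] turn -0.0 g 1 n 6 dist 0.0
```

Emit:
step_arm:
  steps:
    - [0.6636, -0.4803, 0.0933, 0, 0, -0.6502, 0.2]
    - [0.6636, -0.4803, 0.0933, 0, 0, -0.6502, 0.2]
    - [0.6636, -0.4803, 0.0933, 0, 0, -0.6502, 0.2]
    - [0.6636, -0.4803, 0.0933, 0, 0, -0.6502, 0.2]
    - [0.6636, -0.4803, 0.0933, 0, 0, -0.6502, 0.2]
    - [0.6636, -0.4803, 0.0933, 0, 0, -0.6502, 0.2]
    - [0.6636, -0.4803, 0.0933, 0, 0, -0.6502, 0.2]

```text
time_s: 0.68
position: [0.3855, -0.3428, 0.2181]
tcp_rot: [[0.578, 0.816, -0.003], [0.816, -0.578, 0.008], [0.005, -0.007, -1.0]]
force: [-0.1, 0.6, -0.6]
opening: 0.552
grasp_force: 0.0
```

Emit:
step_arm:
  steps:
    - [0.8146, -0.0956, 0.0667, 0, 0, -0.6482, 0.2]
    - [0.8146, -0.0956, 0.0667, 0, 0, -0.6482, 0.2]
    - [0.8146, -0.0956, 0.0667, 0, 0, -0.6482, 0.2]
    - [0.8146, -0.0956, 0.0667, 0, 0, -0.6482, 0.2]
    - [0.8146, -0.0956, 0.0667, 0, 0, -0.6482, 0.2]
    - [0.8146, -0.0956, 0.0667, 0, 0, -0.6482, 0.2]
    - [0.8146, -0.0956, 0.0667, 0, 0, -0.6482, 0.2]
    - [0.8146, -0.0956, 0.0667, 0, 0, -0.6482, 0.2]

```text
time_s: 1.35
position: [0.5039, -0.1336, 0.1991]
tcp_rot: [[0.107, 0.994, -0.001], [0.994, -0.107, 0.0], [0.0, -0.001, -1.0]]
force: [0.5, -0.1, 0.6]
opening: 0.402
grasp_force: 0.0
```

```bash
python3 - <<'E'
from h import *
s=read_state(); print(s['time_s'],s['position'],np.round(s['tcp_rot'],3).tolist(),s['opening'],s['force'],np.round(s['joint_positions'],1))
c=snap('top','t1'); crop(c,'t1c',300,130,460,250)
E
```

```text
1.35 [ 0.50393224 -0.13361318  0.19911586] [[0.107, 0.994, -0.001], [0.994, -0.107, 0.0], [0.0, -0.001, -1.0]] 0.40192683505483684 [ 0.45168408 -0.05280853  0.60197449] [-27.1  26.2  99.8  -0.   54.1 -21. ]
scale 5.0
```

View pics/t1c.png

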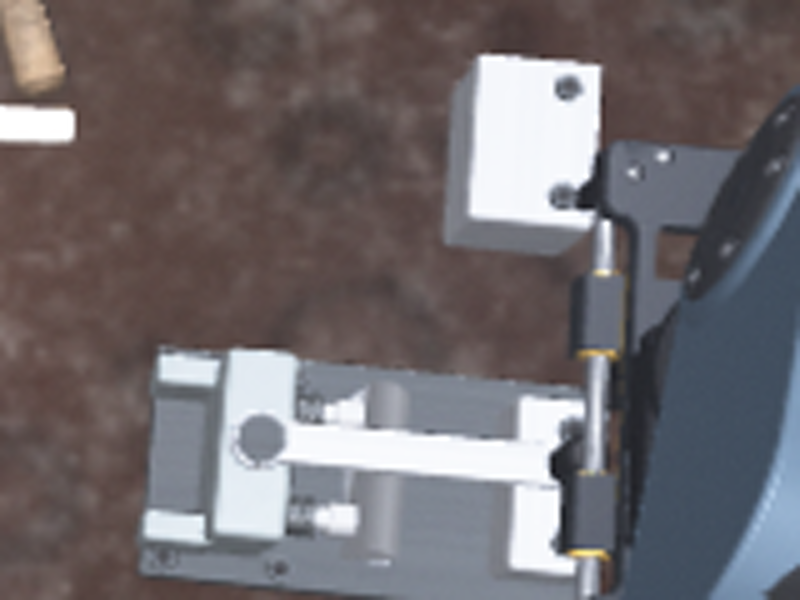

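Emit:
step_arm:
  steps:
    - [0, 0, 0.1, 0, 0, 0, 0.2]
    - [0, 0, 0.1867, 0, 0, 0, 0.2]
    - [0, 0, 0.1867, 0, 0, 0, 0.2]
    - [0, 0, 0.1867, 0, 0, 0, 0.2]
    - [0, 0, 0.1867, 0, 0, 0, 1]
    - [0, 0, 0.1867, 0, 0, 0, 1]
    - [0, 0, 0.1867, 0, 0, 0, 1]
    - [0, 0, 0.1867, 0, 0, 0, 1]

```text
time_s: 2.07
position: [0.5061, -0.1367, 0.1451]
tcp_rot: [[0.113, 0.994, 0.007], [0.994, -0.113, -0.003], [-0.002, 0.007, -1.0]]
force: [4.6, -1.3, 0.0]
opening: 0.21
grasp_force: 29.9
```

```bash
python3 - <<'E'
import numpy as np
L=.13/.3
for c in range(3):
    b=c*.56
    print([[round(L*(np.cos(b)-np.cos(b+.07*k)),3),round(L*(np.sin(b+.07*k)-np.sin(b)),3),0,0,0,0,1] for k in range(1,9)])
E
```

```text
[[np.float64(0.001), np.float64(0.03), 0, 0, 0, 0, 1], [np.float64(0.004), np.float64(0.06), 0, 0, 0, 0, 1], [np.float64(0.01), np.float64(0.09), 0, 0, 0, 0, 1], [np.float64(0.017), np.float64(0.12), 0, 0, 0, 0, 1], [np.float64(0.026), np.float64(0.149), 0, 0, 0, 0, 1], [np.float64(0.038), np.float64(0.177), 0, 0, 0, 0, 1], [np.float64(0.051), np.float64(0.204), 0, 0, 0, 0, 1], [np.float64(0.066), np.float64(0.23), 0, 0, 0, 0, 1]]
[[np.float64(0.017), np.float64(0.025), 0, 0, 0, 0, 1], [np.float64(0.036), np.float64(0.049), 0, 0, 0, 0, 1], [np.float64(0.056), np.float64(0.071), 0, 0, 0, 0, 1], [np.float64(0.078), np.float64(0.092), 0, 0, 0, 0, 1], [np.float64(0.101), np.float64(0.112), 0, 0, 0, 0, 1], [np.float64(0.126), np.float64(0.13), 0, 0, 0, 0, 1], [np.float64(0.152), np.float64(0.146), 0, 0, 0, 0, 1], [np.float64(0.178), np.float64(0.16), 0, 0, 0, 0, 1]]
[[np.float64(0.028), np.float64(0.012), 0, 0, 0, 0, 1], [np.float64(0.056), np.float64(0.023), 0, 0, 0, 0, 1], [np.float64(0.085), np.float64(0.031), 0, 0, 0, 0, 1], [np.float64(0.115), np.float64(0.037), 0, 0, 0, 0, 1], [np.float64(0.145), np.float64(0.041), 0, 0, 0, 0, 1], [np.float64(0.175), np.float64(0.043), 0, 0, 0, 0, 1], [np.float64(0.206), np.float64(0.043), 0, 0, 0, 0, 1], [np.float64(0.236), np.float64(0.041), 0, 0, 0, 0, 1]]
```

Emit:
step_arm:
  steps:
    - [0.001, 0.03, 0, 0, 0, 0, 1]
    - [0.004, 0.06, 0, 0, 0, 0, 1]
    - [0.01, 0.09, 0, 0, 0, 0, 1]
    - [0.017, 0.12, 0, 0, 0, 0, 1]
    - [0.026, 0.149, 0, 0, 0, 0, 1]
    - [0.038, 0.177, 0, 0, 0, 0, 1]
    - [0.051, 0.204, 0, 0, 0, 0, 1]
    - [0.066, 0.23, 0, 0, 0, 0, 1]

```text
time_s: 2.73
position: [0.5742, -0.1237, 0.1448]
tcp_rot: [[0.109, 0.994, -0.002], [0.994, -0.109, -0.002], [-0.002, -0.002, -1.0]]
force: [-2.5, -1.7, 5.8]
opening: 0.212
grasp_force: 30.1
```

Emit:
step_arm:
  steps:
    - [0.017, 0.025, 0, 0, 0, 0, 1]
    - [0.036, 0.049, 0, 0, 0, 0, 1]
    - [0.056, 0.071, 0, 0, 0, 0, 1]
    - [0.078, 0.092, 0, 0, 0, 0, 1]
    - [0.101, 0.112, 0, 0, 0, 0, 1]
    - [0.126, 0.13, 0, 0, 0, 0, 1]
    - [0.152, 0.146, 0, 0, 0, 0, 1]
    - [0.178, 0.16, 0, 0, 0, 0, 1]

```text
time_s: 3.4
position: [0.6278, -0.0759, 0.1449]
tcp_rot: [[0.11, 0.994, -0.002], [0.994, -0.11, -0.002], [-0.002, -0.001, -1.0]]
force: [-2.8, -3.1, 6.0]
opening: 0.212
grasp_force: 30.0
```

Emit:
step_arm:
  steps:
    - [0.028, 0.012, 0, 0, 0, 0, 1]
    - [0.056, 0.023, 0, 0, 0, 0, 1]
    - [0.085, 0.031, 0, 0, 0, 0, 1]
    - [0.115, 0.037, 0, 0, 0, 0, 1]
    - [0.145, 0.041, 0, 0, 0, 0, 1]
    - [0.175, 0.043, 0, 0, 0, 0, 1]
    - [0.206, 0.043, 0, 0, 0, 0, 1]
    - [0.206, 0.043, 0, 0, 0, 0, 1]

```text
time_s: 4.07
position: [0.6509, -0.0142, 0.1448]
tcp_rot: [[0.111, 0.994, 0.008], [0.994, -0.111, -0.0], [0.0, 0.008, -1.0]]
force: [4.9, -2.7, 4.1]
opening: 0.21
grasp_force: 29.9
```

```bash
python3 - <<'E'
from plan import *
k=(.6481,-.0160)
plan((*k,.144,TH),[(*k,.2,TH,.2,4,0),(.4775,.2035,.2,80.7,0,8,0),(.4775,.2035,.093,80.7,0,5,0)])
E
```

```text
ok [ 0.      0.     -0.1867] turn -0.0 g 0.2 n 4 dist 0.056
ok [ 0.6634 -0.647  -0.    ] turn 0.0638 g 0 n 8 dist 0.278
ok [0.     0.     0.3567] turn -0.0 g 0 n 5 dist 0.107
```

Emit:
step_arm:
  steps:
    - [0, 0, 0, 0, 0, 0, 0.2]
    - [0, 0, 0, 0, 0, 0, 0.2]
    - [0, 0, -0.1, 0, 0, 0, 0.2]
    - [0, 0, -0.1867, 0, 0, 0, 0.2]
    - [0, 0, -0.1867, 0, 0, 0, 0.2]

```text
time_s: 4.48
position: [0.6489, -0.0149, 0.2032]
tcp_rot: [[0.113, 0.994, 0.004], [0.994, -0.113, 0.001], [0.001, 0.004, -1.0]]
force: [0.1, 0.5, 0.6]
opening: 0.389
grasp_force: 0.0
```

Emit:
step_arm:
  steps:
    - [0.6634, -0.647, 0, 0, 0, 0.0638, 0]
    - [0.6634, -0.647, 0, 0, 0, 0.0638, 0]
    - [0.6634, -0.647, 0, 0, 0, 0.0638, 0]
    - [0.6634, -0.647, 0, 0, 0, 0.0638, 0]
    - [0.6634, -0.647, 0, 0, 0, 0.0638, 0]
    - [0.6634, -0.647, 0, 0, 0, 0.0638, 0]
    - [0.6634, -0.647, 0, 0, 0, 0.0638, 0]
    - [0.6634, -0.647, 0, 0, 0, 0.0638, 0]

```text
time_s: 5.15
position: [0.4694, 0.2073, 0.1979]
tcp_rot: [[0.158, 0.987, -0.011], [0.988, -0.158, 0.001], [-0.001, -0.011, -1.0]]
force: [-0.9, -1.3, -0.2]
opening: 0.499
grasp_force: 0.0
```

```bash
python3 - <<'E'
from h import *
c=snap('top','t2'); s=snap('scene','s2')
A=cv2.resize(c['image'][190:290,200:440,::-1],(800,333),interpolation=cv2.INTER_CUBIC)
B=cv2.resize(s['image'][150:290,220:400,::-1],(343,267),interpolation=cv2.INTER_CUBIC)
C=cv2.resize(s['image'][220:290,220:340,::-1],(457,267),interpolation=cv2.INTER_CUBIC)
cv2.imwrite('pics/m2.png',np.vstack([A,np.hstack([B,C])]))
print(read_state()['position'],read_state()['time_s'])
E
```

```text
[0.4745149  0.20474201 0.19850451] 5.25
```

View pics/m2.png

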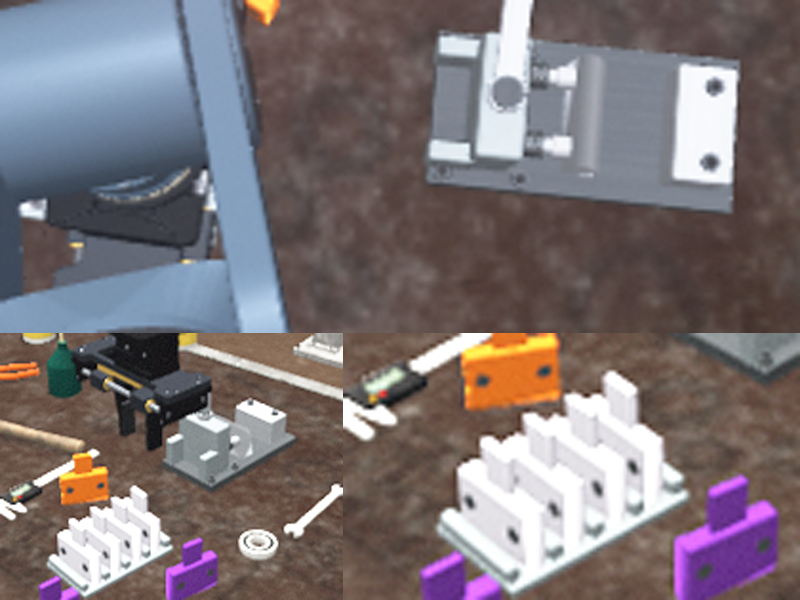

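The picture shows the keeper swung away, with the gap clear. The four plates are standing in the rack, and the rightmost tab top is at crop (621,381).

```bash
python3 - <<'E'
from h import *
s=load('s2'); print('grip px',proj(s,[.4745,.2047,.18]))
for u,v in((621,379),(585,399),(541,419),(497,443)): print(np.round(at(s,220+(u-343)/3.808,220+(v-333)/3.808,.09),4))
print(read_state()['position'])
E
```

```text
grip px [292.45890613 202.98723684]
[0.4761 0.2031 0.09  ]
[0.4796 0.237  0.09  ]
[0.4871 0.2731 0.09  ]
[0.4912 0.3111 0.09  ]
[0.4745149  0.20474201 0.19850451]
```

Emit:
step_arm:
  steps:
    - [-0.0025, -0.0053, 0, 0, 0, 0, 0]
    - [-0.0025, -0.0053, 0.12, 0, 0, 0, 0]
    - [-0.0025, -0.0053, 0.24, 0, 0, 0, 0]
    - [-0.0025, -0.0053, 0.3567, 0, 0, 0, 0]
    - [-0.0025, -0.0053, 0.3567, 0, 0, 0, 0]

```text
time_s: 5.67
position: [0.4716, 0.201, 0.0861]
tcp_rot: [[0.165, 0.986, -0.014], [0.986, -0.165, -0.003], [-0.005, -0.014, -1.0]]
force: [-0.9, 0.0, -0.3]
opening: 0.502
grasp_force: 0.0
```

Emit:
step_arm:
  steps:
    - [0, 0, 0, 0, 0, 0, 0]
    - [0, 0, 0, 0, 0, 0, 1]
    - [0, 0, 0, 0, 0, 0, 1]
    - [0, 0, 0, 0, 0, 0, 1]
    - [0, 0, 0, 0, 0, 0, 1]

```text
time_s: 6.08
position: [0.4768, 0.2035, 0.0947]
tcp_rot: [[0.162, 0.987, 0.004], [0.987, -0.162, 0.001], [0.002, 0.004, -1.0]]
force: [-0.9, -0.5, 5.2]
opening: 0.318
grasp_force: 30.0
```

Emit:
step_arm:
  steps:
    - [0, 0, -0.05, 0, 0, 0, 1]
    - [0, 0, -0.12, 0, 0, 0, 1]
    - [0, 0, -0.2, 0, 0, 0, 1]
    - [0, 0, -0.28, 0, 0, 0, 1]
    - [0, 0, -0.34, 0, 0, 0, 1]
    - [0, 0, -0.3567, 0, 0, 0, 1]
    - [0, 0, -0.3567, 0, 0, 0, 1]

```text
time_s: 6.67
position: [0.4763, 0.2036, 0.2017]
tcp_rot: [[0.161, 0.987, 0.005], [0.987, -0.161, 0.001], [0.002, 0.005, -1.0]]
force: [-0.4, 0.1, -2.8]
opening: 0.316
grasp_force: 30.0
```

```bash
python3 - <<'E'
from h import *
c=load('t2'); s=load('s2')
A=cv2.resize(c['image'][195:258,320:430,::-1],(550,315),interpolation=cv2.INTER_CUBIC)
B=cv2.resize(s['image'][170:235,295:385,::-1],(394,284),interpolation=cv2.INTER_CUBIC)
B=cv2.resize(s['image'][170:230,295:385,::-1],(427,285),interpolation=cv2.INTER_CUBIC)
o=np.zeros((600,800,3),np.uint8);o[:315,:550]=A;
B=cv2.resize(s['image'][183:223,325:385,::-1],(427,285),interpolation=cv2.INTER_CUBIC); o[315:,:427]=B
B=cv2.resize(s['image'][183:236,300:352,::-1],(280,285),interpolation=cv2.INTER_CUBIC); o[315:,430:710]=B
cv2.imwrite('pics/m3.png',o)
E
```

```text
(no output)
```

View pics/m3.png

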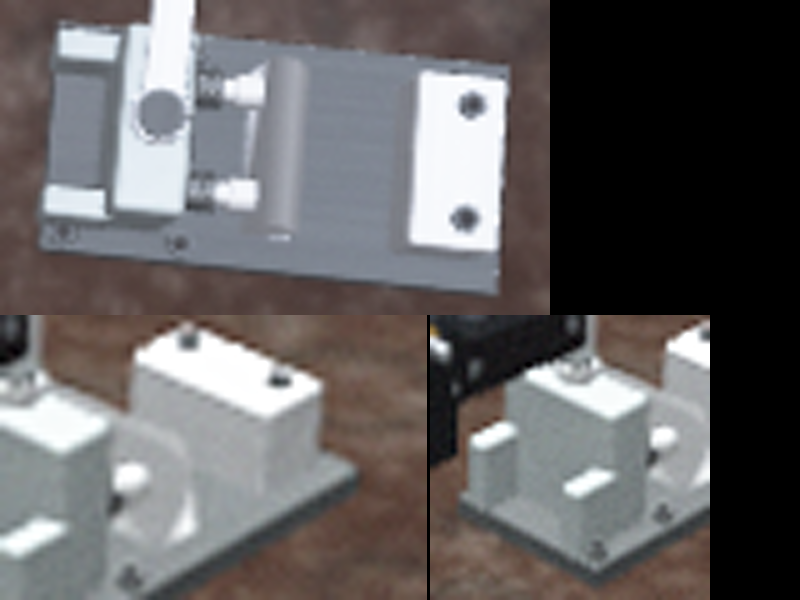

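```bash
python3 - <<'E'
from h import *
from scipy.optimize import least_squares
t=load('t2'); s=load('s2')
def tri(pt,ps,g):
    r=least_squares(lambda p:np.concatenate([proj(t,p)-pt,proj(s,p)-ps]),g); return np.round(r.x,4),np.round(r.fun,1)
A=lambda u,v:np.array([320+u/5,195+v/5]); B=lambda u,v:np.array([325+u/7.117,183+(v-315)/7.117]); C=lambda u,v:np.array([300+(u-430)/5.385,183+(v-315)/5.385])
L=[('blk+x',A(418,73),B(133,353)),('blk-x',A(410,247),B(268,415)),('base -x-y',A(497,293),B(355,470)),('base -x+y',A(40,249),C(597,572)),('base +x+y',A(60,22),C(462,497)),]
fx=np.array([.5073,-.1058]); a=np.radians(-6.43); R=np.array([[np.cos(a),-np.sin(a)],[np.sin(a),np.cos(a)]])
for n,p,q in L:
    x,f=tri(p,q,np.array([.5,-.1,.03])); print(n,x,f,'fixture',np.round(R.T@(x[:2]-fx),4))
for z in (.015,.043):
  for u,v in((305,62),(296,235)): print('jaw',z,np.round(R.T@(at(t,*A(u,v),z)[:2]-fx),4))
E
```

```text
blk+x [ 0.543  -0.1319  0.0571] [-0.1 -0.1  0.1  0. ] fixture [ 0.0384 -0.0219]
blk-x [ 0.4646 -0.1241  0.0554] [-0.2 -0.2  0.4 -0. ] fixture [-0.0404 -0.023 ]
base -x-y [ 0.4462 -0.1749  0.0106] [-0.2 -0.4  0.6 -0. ] fixture [-0.053  -0.0755]
base -x+y [0.4693 0.038  0.0108] [-0.1 -0.1  0.2  0. ] fixture [-0.0539  0.1386]
base +x+y [0.5769 0.0249 0.0113] [ 0.1  0.2 -0.3 -0. ] fixture [0.0545 0.1377]
jaw 0.015 [0.0462 0.0212]
jaw 0.015 [-0.0363  0.02  ]
jaw 0.043 [0.041  0.0266]
jaw 0.043 [-0.0392  0.0255]
```

```bash
python3 - <<'E'
from plan import *
p=W(.0013,-.0105); q=W(.0013,-.0135);m=(np.array([.4758,.203])+p)/2
print(p)
plan((.4758,.203,.2,80.7),[(m[0],m[1],.26,82,1,6,0),(*p,.26,TH,1,8,0),(*p,.125,TH,1,8,0),(*p,.1,TH,1,8,0),(*q,.1,TH,1,8,0)])
E
```

```text
[ 0.50741594 -0.11637953]
ok [-0.5168  0.138  -0.2   ] turn -0.0289 g 1 n 6 dist 0.1713
ok [-0.5198  0.1263 -0.    ] turn -0.0349 g 1 n 8 dist 0.1605
ok [0.   0.   0.45] turn -0.0 g 1 n 8 dist 0.135
ok [0.     0.     0.0833] turn -0.0 g 1 n 8 dist 0.025
ok [-0.01  0.   -0.  ] turn -0.0 g 1 n 8 dist 0.003
```

Emit:
step_arm:
  steps:
    - [-0.0, 0.0, -0.1, 0, 0, 0, 1]
    - [-0.1, 0.03, -0.2, 0, 0, -0.0289, 1]
    - [-0.23, 0.06, -0.2, 0, 0, -0.0289, 1]
    - [-0.36, 0.1, -0.2, 0, 0, -0.0289, 1]
    - [-0.49, 0.13, -0.2, 0, 0, -0.0289, 1]
    - [-0.5168, 0.138, -0.2, 0, 0, -0.0289, 1]

```text
time_s: 7.17
position: [0.4913, 0.0387, 0.2586]
tcp_rot: [[0.143, 0.99, -0.001], [0.99, -0.143, -0.003], [-0.003, -0.001, -1.0]]
force: [-0.1, 0.8, -2.4]
opening: 0.318
grasp_force: 30.0
```

Emit:
step_arm:
  steps:
    - [-0.12, 0.03, 0, 0, 0, -0.0349, 1]
    - [-0.24, 0.06, 0, 0, 0, -0.0349, 1]
    - [-0.35, 0.09, 0, 0, 0, -0.0349, 1]
    - [-0.45, 0.11, 0, 0, 0, -0.0349, 1]
    - [-0.5, 0.122, 0, 0, 0, -0.0349, 1]
    - [-0.5198, 0.1263, 0, 0, 0, -0.0349, 1]
    - [-0.5198, 0.1263, 0, 0, 0, -0.0349, 1]
    - [-0.5198, 0.1263, 0, 0, 0, -0.0349, 1]

```text
time_s: 7.83
position: [0.5062, -0.115, 0.2586]
tcp_rot: [[0.112, 0.994, -0.002], [0.994, -0.112, 0.002], [0.002, -0.003, -1.0]]
force: [-0.8, 0.3, -2.6]
opening: 0.32
grasp_force: 30.0
```

Emit:
step_arm:
  steps:
    - [0, 0, 0.06, 0, 0, 0, 1]
    - [0, 0, 0.15, 0, 0, 0, 1]
    - [0, 0, 0.25, 0, 0, 0, 1]
    - [0, 0, 0.34, 0, 0, 0, 1]
    - [0, 0, 0.41, 0, 0, 0, 1]
    - [0, 0, 0.44, 0, 0, 0, 1]
    - [0, 0, 0.45, 0, 0, 0, 1]
    - [0, 0, 0.45, 0, 0, 0, 1]

```text
time_s: 8.5
position: [0.5069, -0.115, 0.1243]
tcp_rot: [[0.111, 0.994, -0.001], [0.994, -0.111, 0.001], [0.001, -0.001, -1.0]]
force: [0.5, -1.1, -1.8]
opening: 0.315
grasp_force: 30.0
```

Emit:
step_arm:
  steps:
    - [0, 0, 0.02, 0, 0, 0, 1]
    - [0, 0, 0.04, 0, 0, 0, 1]
    - [0, 0, 0.06, 0, 0, 0, 1]
    - [0, 0, 0.07, 0, 0, 0, 1]
    - [0, 0, 0.08, 0, 0, 0, 1]
    - [0, 0, 0.0833, 0, 0, 0, 1]
    - [0, 0, 0.0833, 0, 0, 0, 1]

```text
time_s: 9.08
position: [0.5068, -0.1162, 0.1016]
tcp_rot: [[0.112, 0.994, 0.0], [0.994, -0.112, -0.0], [-0.0, 0.0, -1.0]]
force: [-3.8, 0.2, 14.3]
opening: 0.321
grasp_force: 30.0
```

Emit:
step_arm:
  steps:
    - [-0.003, 0, -0.003, 0, 0, 0, 1]
    - [-0.006, 0, -0.003, 0, 0, 0, 1]
    - [-0.009, 0, -0.003, 0, 0, 0, 1]
    - [-0.012, 0, -0.003, 0, 0, 0, 1]
    - [-0.012, 0, -0.003, 0, 0, 0, 1]

```text
time_s: 9.5
position: [0.5066, -0.1189, 0.1017]
tcp_rot: [[0.113, 0.994, 0.0], [0.994, -0.113, 0.002], [0.002, 0.0, -1.0]]
force: [-0.8, 4.8, 10.6]
opening: 0.317
grasp_force: 30.0
```

```bash
python3 - <<'E'
from plan import *
p=W(.0013,-.0141); t=(.480,.238); m=(p+t)/2
plan((*p,.1009,TH),[(*p,.2,TH,0,6,0),(*m,.2,82.5,0,6,0),(*t,.2,81,0,8,0),(*t,.093,81,0,8,0)])
p2=W(.0013,.0090); m=(p2+t)/2
print('back');plan((*t,.2,81),[(*m,.26,82.5,1,6,0),(*p2,.26,TH,1,8,0)])
E
```

```text
ok [ 0.      0.     -0.3303] turn -0.0 g 0 n 6 dist 0.0991
ok [ 0.5878 -0.1116 -0.    ] turn 0.0238 g 0 n 6 dist 0.1795
ok [ 0.5856 -0.1225 -0.    ] turn 0.0333 g 0 n 8 dist 0.1795
ok [0.     0.     0.3567] turn -0.0 g 0 n 8 dist 0.107
back
ok [-0.5437  0.1361 -0.2   ] turn -0.0333 g 1 n 6 dist 0.1785
ok [-0.5471  0.1218 -0.    ] turn -0.0238 g 1 n 8 dist 0.1682
```

Emit:
step_arm:
  steps:
    - [0, 0, 0, 0, 0, 0, 0]
    - [0, 0, 0, 0, 0, 0, 0]
    - [0, 0, -0.03, 0, 0, 0, 0]
    - [0, 0, -0.12, 0, 0, 0, 0]
    - [0, 0, -0.22, 0, 0, 0, 0]
    - [0, 0, -0.3, 0, 0, 0, 0]
    - [0, 0, -0.33, 0, 0, 0, 0]

```text
time_s: 10.08
position: [0.5085, -0.1206, 0.2031]
tcp_rot: [[0.112, 0.994, 0.006], [0.994, -0.112, -0.003], [-0.002, 0.006, -1.0]]
force: [0.1, 0.0, -0.2]
opening: 0.496
grasp_force: 0.0
```

Emit:
step_arm:
  steps:
    - [0.1, -0.02, 0, 0, 0, 0.0238, 0]
    - [0.23, -0.04, 0, 0, 0, 0.0238, 0]
    - [0.36, -0.07, 0, 0, 0, 0.0238, 0]
    - [0.48, -0.09, 0, 0, 0, 0.0238, 0]
    - [0.5878, -0.1116, 0, 0, 0, 0.0238, 0]

```text
time_s: 10.5
position: [0.4924, 0.0611, 0.1992]
tcp_rot: [[0.131, 0.991, -0.001], [0.991, -0.131, 0.0], [0.0, -0.001, -1.0]]
force: [-0.5, 0.1, -0.2]
opening: 0.502
grasp_force: 0.0
```

Emit:
step_arm:
  steps:
    - [0.13, -0.03, 0, 0, 0, 0.0333, 0]
    - [0.26, -0.06, 0, 0, 0, 0.0333, 0]
    - [0.39, -0.08, 0, 0, 0, 0.0333, 0]
    - [0.5, -0.105, 0, 0, 0, 0.0333, 0]
    - [0.565, -0.118, 0, 0, 0, 0.0333, 0]
    - [0.5856, -0.1225, 0, 0, 0, 0.0333, 0]
    - [0.5856, -0.1225, 0, 0, 0, 0.0333, 0]
    - [0.5856, -0.1225, 0, 0, 0, 0.0333, 0]

```text
time_s: 11.17
position: [0.4794, 0.2378, 0.1991]
tcp_rot: [[0.156, 0.988, -0.001], [0.988, -0.156, -0.001], [-0.001, -0.001, -1.0]]
force: [0.5, 0.0, 0.1]
opening: 0.499
grasp_force: 0.0
```

Emit:
step_arm:
  steps:
    - [0, 0, 0.06, 0, 0, 0, 0]
    - [0, 0, 0.14, 0, 0, 0, 0]
    - [0, 0, 0.22, 0, 0, 0, 0]
    - [0, 0, 0.29, 0, 0, 0, 0]
    - [0, 0, 0.335, 0, 0, 0, 0]
    - [0, 0, 0.3567, 0, 0, 0, 0]
    - [0, 0, 0.3567, 0, 0, 0, 0]
    - [0, 0, 0.3567, 0, 0, 0, 0]

```text
time_s: 11.83
position: [0.4801, 0.2373, 0.0926]
tcp_rot: [[0.158, 0.987, -0.0], [0.987, -0.158, -0.0], [-0.0, -0.0, -1.0]]
force: [-0.1, -0.0, -0.1]
opening: 0.499
grasp_force: 0.0
```

Emit:
step_arm:
  steps:
    - [0, 0, 0, 0, 0, 0, 1]
    - [0, 0, 0, 0, 0, 0, 1]
    - [0, 0, 0, 0, 0, 0, 1]
    - [0, 0, 0, 0, 0, 0, 1]
    - [0, 0, 0, 0, 0, 0, 1]

```text
time_s: 12.25
position: [0.4805, 0.2385, 0.0933]
tcp_rot: [[0.156, 0.988, 0.002], [0.988, -0.156, 0.0], [0.001, 0.002, -1.0]]
force: [1.2, -0.5, 2.4]
opening: 0.317
grasp_force: 30.0
```

Emit:
step_arm:
  steps:
    - [0, 0, -0.04, 0, 0, 0, 1]
    - [0, 0, -0.11, 0, 0, 0, 1]
    - [0, 0, -0.2, 0, 0, 0, 1]
    - [0, 0, -0.29, 0, 0, 0, 1]
    - [0, 0, -0.3567, 0, 0, 0, 1]

```text
time_s: 12.67
position: [0.4794, 0.2385, 0.2011]
tcp_rot: [[0.156, 0.988, 0.001], [0.988, -0.156, 0.0], [0.0, 0.001, -1.0]]
force: [1.1, 0.2, -2.2]
opening: 0.32
grasp_force: 30.0
```

Emit:
step_arm:
  steps:
    - [0, 0, -0.1, 0, 0, 0, 1]
    - [-0.1, 0.025, -0.18, 0, 0, -0.0333, 1]
    - [-0.22, 0.055, -0.2, 0, 0, -0.0333, 1]
    - [-0.34, 0.085, -0.2, 0, 0, -0.0333, 1]
    - [-0.46, 0.115, -0.2, 0, 0, -0.0333, 1]
    - [-0.5437, 0.1361, -0.2, 0, 0, -0.0333, 1]

```text
time_s: 13.17
position: [0.4938, 0.0684, 0.2596]
tcp_rot: [[0.131, 0.991, -0.0], [0.991, -0.131, -0.001], [-0.001, -0.0, -1.0]]
force: [-0.6, 1.0, -1.7]
opening: 0.317
grasp_force: 30.0
```

Emit:
step_arm:
  steps:
    - [-0.12, 0.03, 0, 0, 0, -0.0238, 1]
    - [-0.24, 0.055, 0, 0, 0, -0.0238, 1]
    - [-0.36, 0.08, 0, 0, 0, -0.0238, 1]
    - [-0.46, 0.102, 0, 0, 0, -0.0238, 1]
    - [-0.525, 0.117, 0, 0, 0, -0.0238, 1]
    - [-0.5471, 0.1218, 0, 0, 0, -0.0238, 1]
    - [-0.5471, 0.1218, 0, 0, 0, -0.0238, 1]
    - [-0.5471, 0.1218, 0, 0, 0, -0.0238, 1]

```text
time_s: 13.83
position: [0.5085, -0.0958, 0.2591]
tcp_rot: [[0.113, 0.994, -0.002], [0.994, -0.113, 0.002], [0.001, -0.002, -1.0]]
force: [-2.1, 0.2, -1.9]
opening: 0.316
grasp_force: 30.0
```

Emit:
step_arm:
  steps:
    - [0, 0, 0.06, 0, 0, 0, 1]
    - [0, 0, 0.15, 0, 0, 0, 1]
    - [0, 0, 0.25, 0, 0, 0, 1]
    - [0, 0, 0.34, 0, 0, 0, 1]
    - [0, 0, 0.41, 0, 0, 0, 1]
    - [0, 0, 0.44, 0, 0, 0, 1]
    - [0, 0, 0.45, 0, 0, 0, 1]
    - [0, 0, 0.45, 0, 0, 0, 1]

```text
time_s: 14.5
position: [0.5091, -0.0956, 0.1243]
tcp_rot: [[0.111, 0.994, -0.001], [0.994, -0.111, 0.001], [0.001, -0.001, -1.0]]
force: [0.7, -0.4, -1.7]
opening: 0.317
grasp_force: 30.0
```

Emit:
step_arm:
  steps:
    - [0, 0, 0.02, 0, 0, 0, 1]
    - [0, 0, 0.04, 0, 0, 0, 1]
    - [0, 0, 0.06, 0, 0, 0, 1]
    - [0, 0, 0.07, 0, 0, 0, 1]
    - [0, 0, 0.08, 0, 0, 0, 1]
    - [0, 0, 0.085, 0, 0, 0, 1]
    - [0, 0, 0.085, 0, 0, 0, 1]

```text
time_s: 15.08
position: [0.5095, -0.0969, 0.1001]
tcp_rot: [[0.112, 0.994, 0.001], [0.994, -0.112, -0.0], [-0.0, 0.001, -1.0]]
force: [-2.6, -0.2, 6.3]
opening: 0.319
grasp_force: 30.0
```

Emit:
step_arm:
  steps:
    - [-0.004, 0, 0, 0, 0, 0, 1]
    - [-0.008, 0, 0, 0, 0, 0, 1]
    - [-0.012, 0, 0, 0, 0, 0, 1]
    - [-0.015, 0, 0, 0, 0, 0, 1]
    - [-0.018, 0, 0, 0, 0, 0, 1]
    - [-0.021, 0, 0, 0, 0, 0, 1]
    - [-0.021, 0, 0, 0, 0, 0, 1]

```text
time_s: 15.67
position: [0.509, -0.1022, 0.1001]
tcp_rot: [[0.114, 0.994, 0.002], [0.994, -0.114, 0.001], [0.002, 0.001, -1.0]]
force: [0.4, 4.2, 7.4]
opening: 0.316
grasp_force: 30.0
```

```bash
python3 - <<'E'
from plan import *
p=W(.0013,.0027); t=(.487,.2735); m=(p+t)/2
plan((*p,.0995,TH),[(*p,.2,TH,0,6,0),(*m,.2,82.5,0,6,0),(*t,.2,81,0,8,0),(*t,.093,81,0,8,0)])
p2=W(.0013,.0242); m=(p2+t)/2
print('back');plan((*t,.2,81),[(*m,.26,82.5,1,6,0),(*p2,.26,TH,1,8,0)])
E
```

```text
ok [ 0.     0.    -0.335] turn -0.0 g 0 n 6 dist 0.1005
ok [ 0.6199 -0.1066 -0.    ] turn 0.0238 g 0 n 6 dist 0.1887
ok [ 0.6178 -0.1181 -0.    ] turn 0.0333 g 0 n 8 dist 0.1887
ok [0.     0.     0.3567] turn -0.0 g 0 n 8 dist 0.107
back
ok [-0.5787  0.1327 -0.2   ] turn -0.0333 g 1 n 6 dist 0.1879
ok [-0.582   0.1175 -0.    ] turn -0.0238 g 1 n 8 dist 0.1781
```

Emit:
step_arm:
  steps:
    - [0, 0, 0, 0, 0, 0, 0]
    - [0, 0, 0, 0, 0, 0, 0]
    - [0, 0, -0.03, 0, 0, 0, 0]
    - [0, 0, -0.12, 0, 0, 0, 0]
    - [0, 0, -0.22, 0, 0, 0, 0]
    - [0, 0, -0.3, 0, 0, 0, 0]
    - [0, 0, -0.335, 0, 0, 0, 0]

```text
time_s: 16.25
position: [0.5101, -0.1038, 0.2032]
tcp_rot: [[0.112, 0.994, 0.006], [0.994, -0.112, -0.003], [-0.002, 0.006, -1.0]]
force: [-0.6, -0.6, 0.9]
opening: 0.497
grasp_force: 0.0
```

Emit:
step_arm:
  steps:
    - [0.1, -0.02, 0, 0, 0, 0.0238, 0]
    - [0.23, -0.04, 0, 0, 0, 0.0238, 0]
    - [0.36, -0.06, 0, 0, 0, 0.0238, 0]
    - [0.49, -0.085, 0, 0, 0, 0.0238, 0]
    - [0.6199, -0.1066, 0, 0, 0, 0.0238, 0]

```text
time_s: 16.67
position: [0.4972, 0.0867, 0.2001]
tcp_rot: [[0.132, 0.991, 0.001], [0.991, -0.132, -0.0], [-0.0, 0.001, -1.0]]
force: [0.7, -0.7, -0.1]
opening: 0.499
grasp_force: 0.0
```

Emit:
step_arm:
  steps:
    - [0.13, -0.025, 0, 0, 0, 0.0333, 0]
    - [0.26, -0.05, 0, 0, 0, 0.0333, 0]
    - [0.39, -0.075, 0, 0, 0, 0.0333, 0]
    - [0.51, -0.1, 0, 0, 0, 0.0333, 0]
    - [0.59, -0.113, 0, 0, 0, 0.0333, 0]
    - [0.6178, -0.1181, 0, 0, 0, 0.0333, 0]
    - [0.6178, -0.1181, 0, 0, 0, 0.0333, 0]
    - [0.6178, -0.1181, 0, 0, 0, 0.0333, 0]

```text
time_s: 17.33
position: [0.4865, 0.2733, 0.1996]
tcp_rot: [[0.156, 0.988, -0.0], [0.988, -0.156, -0.001], [-0.001, -0.0, -1.0]]
force: [-0.7, 0.1, -0.4]
opening: 0.498
grasp_force: 0.0
```

Emit:
step_arm:
  steps:
    - [0, 0, 0.06, 0, 0, 0, 0]
    - [0, 0, 0.14, 0, 0, 0, 0]
    - [0, 0, 0.22, 0, 0, 0, 0]
    - [0, 0, 0.29, 0, 0, 0, 0]
    - [0, 0, 0.335, 0, 0, 0, 0]
    - [0, 0, 0.3567, 0, 0, 0, 0]
    - [0, 0, 0.3567, 0, 0, 0, 0]
    - [0, 0, 0.3567, 0, 0, 0, 0]

```text
time_s: 18.0
position: [0.4872, 0.2727, 0.0927]
tcp_rot: [[0.158, 0.987, -0.0], [0.987, -0.158, -0.0], [-0.0, -0.0, -1.0]]
force: [0.2, -0.0, 0.8]
opening: 0.5
grasp_force: 0.0
```

Emit:
step_arm:
  steps:
    - [0, 0, 0, 0, 0, 0, 1]
    - [0, 0, 0, 0, 0, 0, 1]
    - [0, 0, 0, 0, 0, 0, 1]
    - [0, 0, 0, 0, 0, 0, 1]
    - [0, 0, 0, 0, 0, 0, 1]

```text
time_s: 18.42
position: [0.4875, 0.2741, 0.0933]
tcp_rot: [[0.156, 0.988, 0.002], [0.988, -0.156, 0.001], [0.001, 0.002, -1.0]]
force: [1.6, -0.4, 4.3]
opening: 0.315
grasp_force: 30.0
```

```bash
python3 - <<'E'
from h import *
c=snap('top','t3'); s=snap('scene','s3')
A=cv2.resize(c['image'][195:258,320:430,::-1],(550,315),interpolation=cv2.INTER_CUBIC)
o=np.zeros((600,800,3),np.uint8);o[:315,:550]=A
o[315:,:430]=cv2.resize(s['image'][170:230,300:390,::-1],(430,285),interpolation=cv2.INTER_CUBIC)
o[315:,430:]=cv2.resize(s['image'][200:290,220:337,::-1],(370,285),interpolation=cv2.INTER_CUBIC)
cv2.imwrite('pics/m4.png',o)
E
```

```text
(no output)
```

View pics/m4.png

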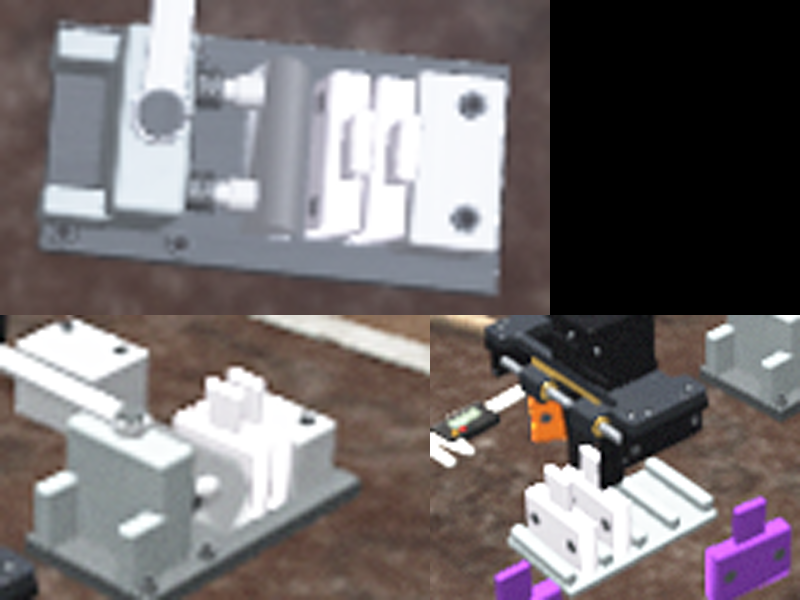

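Plates 1 and 2 stand flush against the block and centred (top crop x 325–415), and there's about 10 mm left to the jaw. The third plate is gripped in the rack. I'll carry it over.

Emit:
step_arm:
  steps:
    - [0, 0, -0.04, 0, 0, 0, 1]
    - [0, 0, -0.11, 0, 0, 0, 1]
    - [0, 0, -0.2, 0, 0, 0, 1]
    - [0, 0, -0.29, 0, 0, 0, 1]
    - [0, 0, -0.3567, 0, 0, 0, 1]

```text
time_s: 18.93
position: [0.4863, 0.2739, 0.2007]
tcp_rot: [[0.156, 0.988, -0.0], [0.988, -0.156, 0.0], [0.0, -0.0, -1.0]]
force: [0.1, -0.2, -1.4]
opening: 0.315
grasp_force: 30.0
```

Emit:
step_arm:
  steps:
    - [0, 0, -0.1, 0, 0, 0, 1]
    - [-0.1, 0.025, -0.18, 0, 0, -0.0333, 1]
    - [-0.22, 0.05, -0.2, 0, 0, -0.0333, 1]
    - [-0.34, 0.08, -0.2, 0, 0, -0.0333, 1]
    - [-0.46, 0.105, -0.2, 0, 0, -0.0333, 1]
    - [-0.5787, 0.1327, -0.2, 0, 0, -0.0333, 1]

```text
time_s: 19.43
position: [0.4976, 0.0949, 0.2592]
tcp_rot: [[0.13, 0.992, -0.002], [0.992, -0.13, 0.0], [-0.0, -0.002, -1.0]]
force: [-0.4, -0.5, -1.5]
opening: 0.315
grasp_force: 30.0
```

Emit:
step_arm:
  steps:
    - [-0.13, 0.026, 0, 0, 0, -0.0238, 1]
    - [-0.26, 0.052, 0, 0, 0, -0.0238, 1]
    - [-0.38, 0.077, 0, 0, 0, -0.0238, 1]
    - [-0.49, 0.1, 0, 0, 0, -0.0238, 1]
    - [-0.555, 0.113, 0, 0, 0, -0.0238, 1]
    - [-0.582, 0.1175, 0, 0, 0, -0.0238, 1]
    - [-0.582, 0.1175, 0, 0, 0, -0.0238, 1]
    - [-0.582, 0.1175, 0, 0, 0, -0.0238, 1]

```text
time_s: 20.1
position: [0.5102, -0.0807, 0.2589]
tcp_rot: [[0.113, 0.994, -0.002], [0.994, -0.113, 0.002], [0.002, -0.002, -1.0]]
force: [-0.2, 0.4, -2.2]
opening: 0.314
grasp_force: 30.0
```

Emit:
step_arm:
  steps:
    - [0, 0, 0.06, 0, 0, 0, 1]
    - [0, 0, 0.14, 0, 0, 0, 1]
    - [0, 0, 0.22, 0, 0, 0, 1]
    - [0, 0, 0.29, 0, 0, 0, 1]
    - [0, 0, 0.32, 0, 0, 0, 1]
    - [0, 0, 0.34, 0, 0, 0, 1]
    - [0, 0, 0.34, 0, 0, 0, 1]
    - [0, 0, 0.34, 0, 0, 0, 1]

```text
time_s: 20.77
position: [0.5115, -0.0811, 0.158]
tcp_rot: [[0.111, 0.994, 0.001], [0.994, -0.111, -0.0], [-0.0, 0.001, -1.0]]
force: [-0.1, -0.6, -2.0]
opening: 0.315
grasp_force: 30.0
```

Emit:
step_arm:
  steps:
    - [0, 0, 0.015, 0, 0, 0, 1]
    - [0, 0, 0.03, 0, 0, 0, 1]
    - [0, 0, 0.045, 0, 0, 0, 1]
    - [0, 0, 0.06, 0, 0, 0, 1]
    - [0, 0, 0.07, 0, 0, 0, 1]
    - [0, 0, 0.08, 0, 0, 0, 1]
    - [0, 0, 0.08, 0, 0, 0, 1]

```text
time_s: 21.35
position: [0.5114, -0.0822, 0.1332]
tcp_rot: [[0.112, 0.994, 0.001], [0.994, -0.112, -0.001], [-0.001, 0.001, -1.0]]
force: [0.3, -3.1, -1.9]
opening: 0.319
grasp_force: 29.9
```

Emit:
step_arm:
  steps:
    - [0, 0, 0.01, 0, 0, 0, 1]
    - [0, 0, 0.02, 0, 0, 0, 1]
    - [0, 0, 0.03, 0, 0, 0, 1]
    - [0, 0, 0.04, 0, 0, 0, 1]
    - [0, 0, 0.05, 0, 0, 0, 1]
    - [0, 0, 0.06, 0, 0, 0, 1]
    - [0, 0, 0.06, 0, 0, 0, 1]

```text
time_s: 21.93
position: [0.5112, -0.0814, 0.115]
tcp_rot: [[0.112, 0.994, 0.0], [0.994, -0.112, 0.0], [0.0, 0.0, -1.0]]
force: [0.9, -1.3, -0.4]
opening: 0.317
grasp_force: 29.9
```

Emit:
step_arm:
  steps:
    - [0, 0, 0.01, 0, 0, 0, 1]
    - [0, 0, 0.02, 0, 0, 0, 1]
    - [0, 0, 0.03, 0, 0, 0, 1]
    - [0, 0, 0.04, 0, 0, 0, 1]
    - [0, 0, 0.048, 0, 0, 0, 1]
    - [0, 0, 0.054, 0, 0, 0, 1]
    - [0, 0, 0.057, 0, 0, 0, 1]
    - [0, 0, 0.057, 0, 0, 0, 1]

```text
time_s: 22.6
position: [0.5109, -0.0817, 0.1001]
tcp_rot: [[0.112, 0.994, 0.0], [0.994, -0.112, -0.0], [-0.0, 0.0, -1.0]]
force: [-2.7, -0.4, 18.8]
opening: 0.314
grasp_force: 29.9
```

Emit:
step_arm:
  steps:
    - [-0.004, 0, 0.002, 0, 0, 0, 1]
    - [-0.008, 0, 0.004, 0, 0, 0, 1]
    - [-0.008, 0, 0.004, 0, 0, 0, 1]
    - [-0.008, 0, 0.004, 0, 0, 0, 1]

```text
time_s: 22.93
position: [0.5108, -0.083, 0.1]
tcp_rot: [[0.113, 0.994, 0.001], [0.994, -0.113, 0.001], [0.001, 0.001, -1.0]]
force: [-2.9, 3.7, 27.4]
opening: 0.317
grasp_force: 29.9
```

Emit:
step_arm:
  steps:
    - [0, 0, 0, 0, 0, 0, 0]
    - [0, 0, 0, 0, 0, 0, 0]
    - [0, 0, 0, 0, 0, 0, 0]
    - [0, 0, -0.05, 0, 0, 0, 0]
    - [0, 0, -0.15, 0, 0, 0, 0]
    - [0, 0, -0.25, 0, 0, 0, 0]
    - [0, 0, -0.3, 0, 0, 0, 0]

```text
time_s: 23.52
position: [0.5112, -0.0841, 0.1888]
tcp_rot: [[0.113, 0.994, 0.001], [0.994, -0.113, -0.0], [0.0, 0.001, -1.0]]
force: [1.1, 0.3, -0.2]
opening: 0.497
grasp_force: 0.0
```

```bash
python3 - <<'E'
from plan import *
p=W(.0013,.0218)
plan((*p,.0977+.09,TH),[(*p,.1877,TH,1,4,0),(*W(0,.0229),.16,TH,1,6,0)])
from h import *
s=snap('scene','s4')
o=cv2.resize(s['image'][165:230,300:390,::-1],(800,578),interpolation=cv2.INTER_CUBIC)
cv2.imwrite('pics/m5.png',o)
for z in(.097,.065): print([np.round(((proj(s,[*W(0,y),z])-[300,165])*8.889),0).tolist() for y in(-.0131,.0049,.0229)])
E
```

```text
ok [ 0.  0. -0.] turn -0.0 g 1 n 4 dist 0.0
ok [ 0.0037 -0.0043  0.0923] turn -0.0 g 1 n 6 dist 0.0278
[[461.0, 153.0], [427.0, 170.0], [394.0, 187.0]]
[[456.0, 232.0], [423.0, 249.0], [390.0, 267.0]]
```

View pics/m5.png

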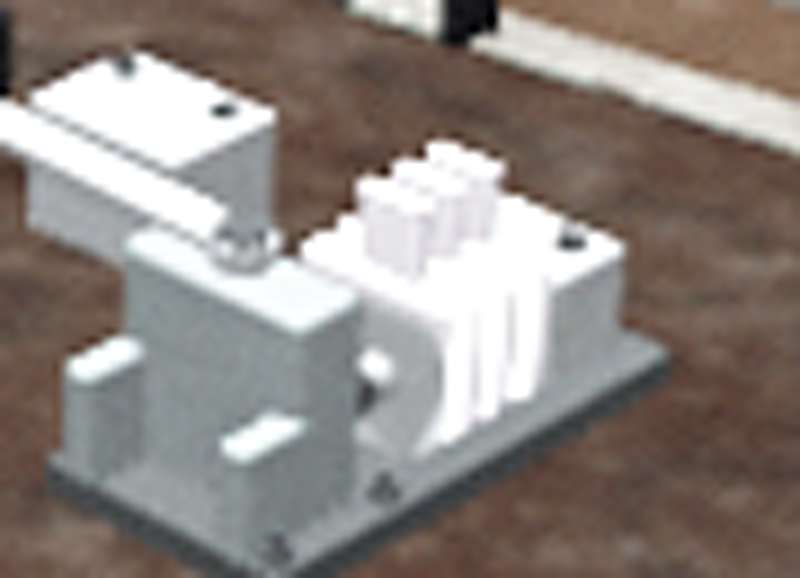

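Emit:
step_arm:
  steps:
    - [0.0037, -0.0043, 0.05, 0, 0, 0, 1]
    - [0.0037, -0.0043, 0.1, 0, 0, 0, 1]
    - [0.0037, -0.0043, 0.15, 0, 0, 0, 1]
    - [0.0037, -0.0043, 0.185, 0, 0, 0, 1]
    - [0.0037, -0.0043, 0.205, 0, 0, 0, 1]
    - [0.0037, -0.0043, 0.213, 0, 0, 0, 1]
    - [0.0037, -0.0043, 0.219, 0, 0, 0, 1]
    - [0.0037, -0.0043, 0.219, 0, 0, 0, 1]

```text
time_s: 24.23
position: [0.5107, -0.0831, 0.1223]
tcp_rot: [[0.112, 0.994, 0.002], [0.994, -0.112, -0.001], [-0.0, 0.002, -1.0]]
force: [-0.4, 0.4, 8.3]
opening: 0.026
grasp_force: 4.5
```

Emit:
step_arm:
  steps:
    - [0, 0, 0.003, 0, 0, 0, 1]
    - [0, 0, 0.006, 0, 0, 0, 1]
    - [0, 0, 0.008, 0, 0, 0, 1]
    - [0, 0, 0.008, 0, 0, 0, 1]

```text
time_s: 24.57
position: [0.5113, -0.0832, 0.1222]
tcp_rot: [[0.112, 0.994, 0.005], [0.994, -0.112, -0.002], [-0.001, 0.005, -1.0]]
force: [-3.3, 0.8, 23.3]
opening: 0.004
grasp_force: 11.7
```

```bash
python3 - <<'E'
from plan import *
p=W(0,.0229); t=(.6500,-.0147)
plan((*p,.1196,TH),[(*p,.2,TH,1,4,0),(*t,.2,TH,.2,6,0),(*t,.144,TH,.2,6,0)])
L=.13/.3; tot=1.61; st=tot/23
# path: knob circle about pivot P (fixture axes), start exactly at t
for c in range(3):
    b=tot-8*st*c
    print([[round(float(L*(np.cos(b)-np.cos(b-st*k))),3),round(float(L*(np.sin(b-st*k)-np.sin(b))),3),0,0,0,0,1] for k in range(1,9)])
E
```

```text
ok [ 0.     0.    -0.268] turn -0.0 g 1 n 4 dist 0.0804
ok [ 0.2787  0.4387 -0.    ] turn -0.0 g 0.2 n 6 dist 0.1559
ok [0.     0.     0.1867] turn -0.0 g 0.2 n 6 dist 0.056
[[-0.03, 0.0, 0, 0, 0, 0, 1], [-0.061, -0.002, 0, 0, 0, 0, 1], [-0.091, -0.006, 0, 0, 0, 0, 1], [-0.12, -0.012, 0, 0, 0, 0, 1], [-0.15, -0.02, 0, 0, 0, 0, 1], [-0.178, -0.031, 0, 0, 0, 0, 1], [-0.206, -0.043, 0, 0, 0, 0, 1], [-0.233, -0.057, 0, 0, 0, 0, 1]]
[[-0.026, -0.016, 0, 0, 0, 0, 1], [-0.05, -0.034, 0, 0, 0, 0, 1], [-0.074, -0.053, 0, 0, 0, 0, 1], [-0.095, -0.074, 0, 0, 0, 0, 1], [-0.116, -0.097, 0, 0, 0, 0, 1], [-0.135, -0.121, 0, 0, 0, 0, 1], [-0.152, -0.146, 0, 0, 0, 0, 1], [-0.167, -0.172, 0, 0, 0, 0, 1]]
[[-0.013, -0.027, 0, 0, 0, 0, 1], [-0.025, -0.055, 0, 0, 0, 0, 1], [-0.034, -0.084, 0, 0, 0, 0, 1], [-0.041, -0.114, 0, 0, 0, 0, 1], [-0.047, -0.143, 0, 0, 0, 0, 1], [-0.05, -0.174, 0, 0, 0, 0, 1], [-0.051, -0.204, 0, 0, 0, 0, 1], [-0.05, -0.234, 0, 0, 0, 0, 1]]
```

Emit:
step_arm:
  steps:
    - [0, 0, -0.08, 0, 0, 0, 1]
    - [0, 0, -0.2, 0, 0, 0, 1]
    - [0, 0, -0.268, 0, 0, 0, 1]
    - [0, 0, -0.268, 0, 0, 0, 1]

```text
time_s: 24.9
position: [0.5121, -0.0836, 0.2034]
tcp_rot: [[0.112, 0.994, 0.008], [0.994, -0.112, -0.003], [-0.002, 0.009, -1.0]]
force: [-0.2, -0.5, 0.2]
opening: 0.002
grasp_force: 0.0
```

Emit:
step_arm:
  steps:
    - [0.06, 0.09, 0, 0, 0, 0, 0.2]
    - [0.12, 0.19, 0, 0, 0, 0, 0.2]
    - [0.18, 0.29, 0, 0, 0, 0, 0.2]
    - [0.24, 0.38, 0, 0, 0, 0, 0.2]
    - [0.27, 0.425, 0, 0, 0, 0, 0.2]
    - [0.2787, 0.4387, 0, 0, 0, 0, 0.2]
    - [0.2787, 0.4387, 0, 0, 0, 0, 0.2]
    - [0.2787, 0.4387, 0, 0, 0, 0, 0.2]

```text
time_s: 25.57
position: [0.6481, -0.0145, 0.1981]
tcp_rot: [[0.112, 0.994, -0.004], [0.994, -0.112, 0.0], [-0.0, -0.004, -1.0]]
force: [0.5, -0.0, -0.7]
opening: 0.395
grasp_force: 0.0
```

Emit:
step_arm:
  steps:
    - [0, 0, 0.05, 0, 0, 0, 0.2]
    - [0, 0, 0.12, 0, 0, 0, 0.2]
    - [0, 0, 0.17, 0, 0, 0, 0.2]
    - [0, 0, 0.1867, 0, 0, 0, 0.2]
    - [0, 0, 0.1867, 0, 0, 0, 1]
    - [0, 0, 0.1867, 0, 0, 0, 1]
    - [0, 0, 0.1867, 0, 0, 0, 1]
    - [0, 0, 0.1867, 0, 0, 0, 1]

```text
time_s: 26.23
position: [0.6508, -0.0149, 0.1448]
tcp_rot: [[0.112, 0.994, 0.004], [0.994, -0.112, -0.001], [-0.0, 0.004, -1.0]]
force: [1.1, -0.8, -0.9]
opening: 0.201
grasp_force: 29.3
```

Emit:
step_arm:
  steps:
    - [-0.03, 0.0, 0, 0, 0, 0, 1]
    - [-0.061, -0.002, 0, 0, 0, 0, 1]
    - [-0.091, -0.006, 0, 0, 0, 0, 1]
    - [-0.12, -0.012, 0, 0, 0, 0, 1]
    - [-0.15, -0.02, 0, 0, 0, 0, 1]
    - [-0.178, -0.031, 0, 0, 0, 0, 1]
    - [-0.206, -0.043, 0, 0, 0, 0, 1]
    - [-0.233, -0.057, 0, 0, 0, 0, 1]

```text
time_s: 26.9
position: [0.6194, -0.0803, 0.1423]
tcp_rot: [[0.112, 0.994, -0.012], [0.994, -0.112, 0.005], [0.004, -0.012, -1.0]]
force: [-2.4, 2.1, 0.0]
opening: 0.015
grasp_force: 0.8
```

Emit:
step_arm:
  steps:
    - [-0.026, -0.016, 0, 0, 0, 0, 1]
    - [-0.05, -0.034, 0, 0, 0, 0, 1]
    - [-0.074, -0.053, 0, 0, 0, 0, 1]
    - [-0.095, -0.074, 0, 0, 0, 0, 1]
    - [-0.116, -0.097, 0, 0, 0, 0, 1]
    - [-0.135, -0.121, 0, 0, 0, 0, 1]
    - [-0.152, -0.146, 0, 0, 0, 0, 1]
    - [-0.167, -0.172, 0, 0, 0, 0, 1]

```text
time_s: 27.57
position: [0.5673, -0.1266, 0.1435]
tcp_rot: [[0.112, 0.994, 0.0], [0.994, -0.112, -0.0], [-0.0, 0.0, -1.0]]
force: [0.3, 0.3, 0.3]
opening: 0.005
grasp_force: 0.2
```

Emit:
step_arm:
  steps:
    - [-0.013, -0.027, 0, 0, 0, 0, 1]
    - [-0.025, -0.055, 0, 0, 0, 0, 1]
    - [-0.034, -0.084, 0, 0, 0, 0, 1]
    - [-0.041, -0.114, 0, 0, 0, 0, 1]
    - [-0.047, -0.143, 0, 0, 0, 0, 1]
    - [-0.05, -0.174, 0, 0, 0, 0, 1]
    - [-0.051, -0.204, 0, 0, 0, 0, 1]
    - [-0.051, -0.21, 0, 0, 0, 0, 1]

```text
time_s: 28.23
position: [0.5235, -0.1377, 0.1472]
tcp_rot: [[0.121, 0.991, 0.049], [0.993, -0.121, -0.01], [-0.004, 0.05, -0.999]]
force: [43.2, 11.2, -18.4]
opening: 0.007
grasp_force: 19.3
```

Emit:
step_arm:
  steps:
    - [0, 0.02, 0, 0, 0, 0, 1]
    - [0, 0.06, 0, 0, 0, 0, 1]
    - [0, 0.08, 0, 0, 0, 0, 1]

```text
time_s: 28.48
position: [0.5291, -0.137, 0.144]
tcp_rot: [[0.111, 0.994, 0.002], [0.994, -0.111, -0.001], [-0.001, 0.002, -1.0]]
force: [-0.6, 0.3, -0.3]
opening: 0.009
grasp_force: 0.0
```

```bash
python3 - <<'E'
from h import *
s=snap('scene','s5'); t=snap('top','t5')
o=np.zeros((600,800,3),np.uint8)
o[:,:500]=cv2.resize(s['image'][140:230,310:385,::-1],(500,600),interpolation=cv2.INTER_CUBIC)
o[:300,500:]=cv2.resize(t['image'][130:260,310:440,::-1],(300,300),interpolation=cv2.INTER_CUBIC)
o[300:,500:]=cv2.resize(s['image'][140:290,220:370,::-1],(300,300),interpolation=cv2.INTER_CUBIC)
cv2.imwrite('pics/m6.png',o)
E
```

```text
(no output)
```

View pics/m6.png

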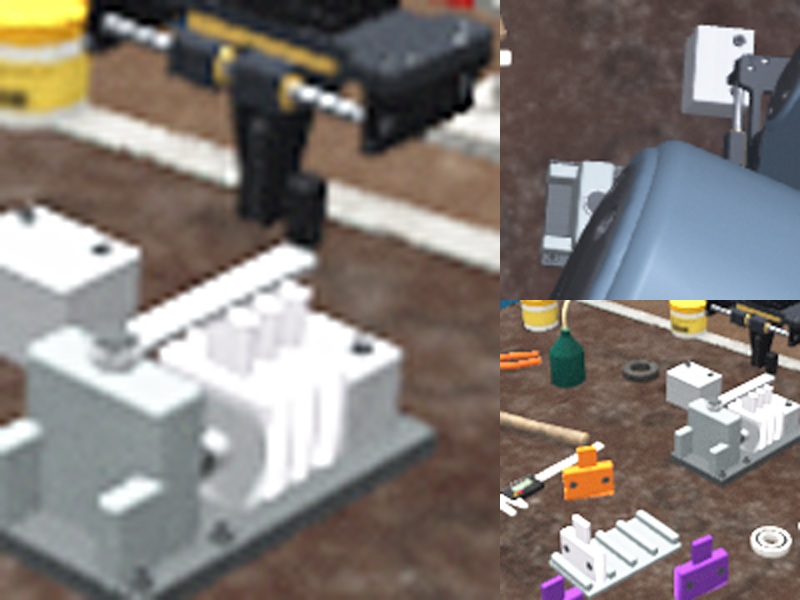

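Emit:
step_arm:
  steps:
    - [0, 0.03, 0, 0, 0, 0, 1]
    - [0, 0.05, -0.05, 0, 0, 0, 1]
    - [0, 0.05, -0.15, 0, 0, 0, 1]
    - [0, 0.05, -0.28, 0, 0, 0, 1]
    - [0, 0.05, -0.4, 0, 0, 0, 1]
    - [0, 0.05, -0.4, 0, 0, 0, 1]

```text
time_s: 29.08
position: [0.5454, -0.1401, 0.2703]
tcp_rot: [[0.112, 0.994, 0.012], [0.994, -0.112, -0.006], [-0.004, 0.012, -1.0]]
force: [1.8, 0.4, 0.1]
opening: 0.007
grasp_force: 0.0
```

Emit:
step_arm:
  steps:
    - [-0.1, 0.1, -0.1, 0, 0, 0, 1]
    - [-0.2, 0.2, -0.1, 0, 0, 0, 1]
    - [-0.3, 0.3, -0.1, 0, 0, 0, 1]
    - [-0.4, 0.4, -0.1, 0, 0, 0, 1]
    - [-0.5, 0.4, -0.1, 0, 0, 0, 1]
    - [-0.5, 0.4, -0.1, 0, 0, 0, 1]

```text
time_s: 29.58
position: [0.6448, -0.3088, 0.2913]
tcp_rot: [[0.118, 0.993, -0.001], [0.993, -0.118, -0.005], [-0.005, -0.0, -1.0]]
force: [-0.5, -0.1, 0.1]
opening: 0.005
grasp_force: 0.0
```

```bash
python3 - <<'E'
from h import *
from plan import *
s=snap('scene','s6'); t=snap('top','t6')
A=cv2.resize(t['image'][190:262,320:430,::-1],(550,360),interpolation=cv2.INTER_CUBIC)
o=np.zeros((600,800,3),np.uint8); o[:360,:550]=A
o[360:,:]=0
o[360:,:400]=cv2.resize(s['image'][165:225,300:400,::-1],(400,240),interpolation=cv2.INTER_CUBIC)
o[300:,420:]=cv2.resize(s['image'][150:300,210:400,::-1],(380,300),interpolation=cv2.INTER_CUBIC)
cv2.imwrite('pics/m7.png',o)
P=np.array([.5185,-.0064])
for a in(0,.05,.1): k=P+.13*(np.sin(a)*FX-np.cos(a)*FY); print(a,(proj(t,[*k,.147])-[320,190])*5)
print('pivot',(proj(t,[*P,.12])-[320,190])*5, 'jaw z.043 edge y=.025,.032', [((proj(t,[*W(-.038,y),.043])-[320,190])*5).round().tolist() for y in(.025,.032)])
E
```

```text
0 [488.21301683 156.5516822 ]
0.05 [488.63307983 140.9255777 ]
0.1 [488.26006691 125.29786813]
pivot [162.88700922 135.47641969] jaw z.043 edge y=.025,.032 [[297.0, 257.0], [282.0, 256.0]]
```

View pics/m7.png

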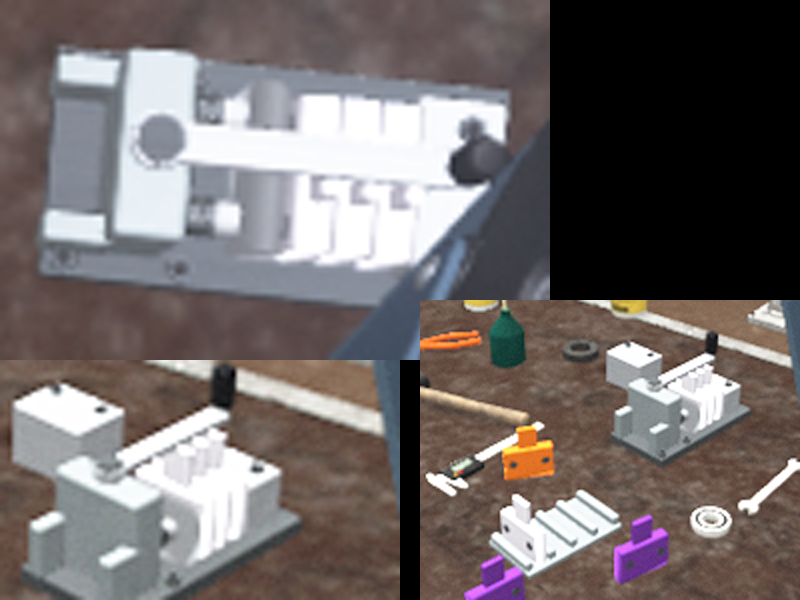

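The pack stands under the bar, the jaw is pressed back, and one plate is left in the rack. I'll compare the knob position with the opening picture, where the bar was shut.

```bash
python3 - <<'E'
from h import *
for n in('top0','t6'):
    g=cv2.cvtColor(load(n)['image'],cv2.COLOR_RGB2GRAY)[213:230,408:424].astype(float)
    m=np.clip(90-g,0,None); m[:, :]=np.where(g<70,70-g,0); m[8:,12:]=0
    y,x=np.mgrid[213:230,408:424]; print(n,(m*x).sum()/m.sum(),(m*y).sum()/m.sum())
    G=cv2.cvtColor(load(n)['image'],cv2.COLOR_RGB2GRAY)[205:235].astype(int)
    print([G[6:22,u-0].tolist() for u in(360,)])
s=read_state(); print(s['time_s'],np.round(s['force'],1))
E
```

```text
top0 413.02091503267974 223.10849673202614
[[164, 160, 141, 159, 248, 250, 250, 252, 251, 251, 252, 201, 143, 138, 140, 141]]
t6 412.6420664206642 223.76752767527674
[[165, 161, 144, 151, 248, 249, 250, 251, 251, 251, 252, 213, 150, 142, 141, 143]]
29.6833 [1.2 0.2 0.3]
```

```bash
python3 -c "
from rig import *
print(hand_in())"
```

```text
the job is handed in; nothing more can be done
None
```

I handed the job in at 29.7 s: three plates are pressed home with the jaw pushed back, the keeper is shut over them and the fourth plate is still in the rack. The gripper slipped off the knob while closing the keeper, so the closed fingers pushed the bar onto its stop with a brief 43 N wrist reading. That is above the 40 N limit if finger contact counts as the gripper's body.

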